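Stack shade cups in the lift-out nest and hold the eccentric lever at full lift

ROBOT

A 6-joint arm with a two-finger parallel gripper is mounted at the origin on the work surface. World frame = base frame: x ahead of the robot, y to its left, z up, the work surface at z = 0. Lengths are in m, angles in rad, forces in N, time in s.
With the tool pointing down it reaches from about 0.325 to 0.9 m from the base axis. Payload 6.1 kg.
Tool frame: the origin (TCP) lies on the mounting face of the last link; the fingertips stand 173 mm ahead of it and the grasp point (between the pads) lies 155 mm ahead of it; z points along the fingers, x is the direction in which the jaws open and shut, and the axes are right-handed (so a half turn about z gives the same grasp; the last joint's range is limited). The gripper opens to 85 mm and grips with 20 to 120 N. Pads are 22 mm wide; open, the fingers measure 114 mm over their backs; the gripper's body (76 mm by 85 mm) begins 54 mm behind the grasp point. The pads swing forward as they close: fully open they stand 13 mm farther back than shut.
Start: joints at [1.132, 0.22, 1.526, -0, 1.395, -0.126], TCP at [0.192, 0.595, 0.405] pointing down, gripper open.
Joint ranges: [-2.98, 2.98], [-0.91, 2.08], [0.09, 2.57], [-1.24, 4.39], [0.2, 2.65], [-2.68, 2.68]. Speed limits (rad/s): [2.57, 2.57, 3.01, 3.14, 3.14, 3.14].

INTERFACE

Orientations are given as a rotation vector (axis times angle).
In Python, from rig import manip, eyes gives the robot as it stands.
- The arm moves only by the tool step_arm, never from a script. Its argument "steps" is a list of rows, each an object of numbers: "tx", "ty", "tz": the shift along the tool's x, y, z in cm; "ax", "ay", "az": the turn, a rotation vector about the tool's x, y, z in degrees; "hand": the opening, from 0 (shut) to 1 (fully open). A call has 1 to 5 rows; each row shifts and turns the pose as measured when the row begins, along the tool's axes as they then stand; what a row does not reach is not made up. A row lasts 1/10 s, in which the tool goes at most 50 mm and 8.59 degrees, less where a joint would pass 70% of its speed; a pose out of reach is approached as far as the arm can. A call with a gripper value outside its range is refused whole. The fingers move at their own pace and stop on an object; the grip force is fixed at half the most. Time passes only in rows, so rows that do not move let the fingers close. It gives the time, the measured TCP pose, the force and the opening at its end, in the units of the state.
- manip.get_obs(): the state, without advancing time (a new reading comes with each control period).
- eyes.grab_frame(name): name is "scene" or "top" or "wrist"; returns (picture, depth): 480x640x3 uint8, red, green, blue; 480x640 float32, m along the optical axis (not along the pixel's ray), 0 where there is no reading.
- eyes.camera_model(name): a dict with "camera_matrix" (3x3 intrinsics, pixels), "cam_to_world" (4x4, takes a point from camera to world coordinates). Camera axes: x right, y up, looking along -z (the intrinsics and any distortion apply to the point x, -y, -z); pixel columns grow to the right and rows downward; lengths in m; the calibration is good to about 2 mm. A picture is of the moment at which its call begins: read the wrist's pose just before it. camera_model takes no time and is no camera call; for the wrist camera it gives the pose at the moment of the call.
- manip.hand_in(): hands the job in, once; it reports no verdict.
The state is a dict: "clock": time; "joint_pos": joint angles; "joint_vel": joint speeds; "tau": joint torques, N m; "tool_pos": TCP position; "orientation": TCP orientation; "ft_force": force on the tool from outside, world axes, zero at the start; "torque": the same for the moment, N m; "grip_width": finger opening in m.
Only numpy, scipy, OpenCV 4.12 (cv2) and the standard library are available. Lean on these libraries where they do the work, as an engineer would, in place of code of your own. Each camera call takes 0.05 s, during which the arm holds its last target. There are 200 camera calls.

TASK

Nest the two loose stepped brass cups, one after the other, into the cup waiting in the lift-out nest, each set down (not dropped) upright and fully home in the one below. Then swing the nest's eccentric lever up to its highest lift, neither short of it nor past it, and finish while holding it there with the fingers, so that the packer can take the raised stack; nothing but the nest may carry the stack then. Leave the other things on the bench where they are.

Things in the scene. Friction and masses are not known exactly. Their poses are not given: they have to be found in the camera images.
- cup_a_mid (a point): Loose stepped brass shade cup, 49 mm tall, 120 to 200 g, standing mouth up on the bench. Point: on its axis, half-way up (24.5 mm above its foot and below its rim); z along its axis, up. Grasp it from above across the outside of the collar (58 mm), fingertips above the shoulder, 27 mm below the rim. Seated in another such cup it stands 27 mm higher than that one.
- cup_b_mid (a point): The second loose stepped brass cup, the same in all respects as cup_a; either may go in first. Point: on its axis, half-way up.
- cup_base_mid (a point): The third cup, the same, which already stands in the seat ring of the lift-out nest. Point: on its axis, half-way up, so its rim is 24.5 mm above this point. It stays at the bottom of the stack.
- cup_a: The same loose cup; origin at the centre of its foot. Shape from the foot up: conical neck, 36 mm across at the foot, 50 mm at 22 mm height; there a flat shoulder steps out to 59 mm; above it a nearly cylindrical collar 27 mm high, 58 mm outside, 53.6 mm inside, wall 2.2 mm. The neck goes inside the collar of the cup below; the shoulder rests on its rim.
- cup_b: The same loose cup as cup_b_mid; origin at the centre of its foot.
- cup_base: The same cup as cup_base_mid; origin at the centre of its foot.
- lift_nest: Lift-out nest, bolted to the bench: base plate 150 x 130 mm, two cheeks, top plate 100 x 110 mm at 119 to 129 mm height, on it a seat ring (58 mm outside, 16 mm high) with the bottom cup. Origin at the bench, under the seat; z up. Cross shaft along its y axis, 58 mm up, straight below the seat. The lever swings in the plane y = -108 mm; at rest it points to the nest's -x.
- nest_seat (a point): Centre of the seat on the nest's top plate, 129 mm above the bench, on which the bottom cup stands at rest. The 30 mm round lifter under the cup is flush here and rises as the lever turns.
- cam (a joint): Angle of the eccentric shaft with its lever, rad. 0 at rest: lever level. Grows as the grip swings up and over towards the nest's +x. The lifter rises with it, by 14 mm at the highest lift, at 1.57 (quarter turn, lever upright, grip straight above the shaft); beyond, it sinks again; a stop ends the turn at 2.13. A return spring and weights bring it back when let go: 3 to 7 N at the grip.
- lever_grip (a point): Centre of the black round grip, 24 mm thick, 52 mm long, parallel to the shaft, turning freely on its spindle, on the outer side of the lever's end: 125 mm from the shaft's axis, 142 mm from the seat to the nest's -y. 58 mm above the bench at rest, 183 mm at full lift. It can be pinched from above, fingers closing along the nest's x, and led round with the tool always pointing down.
- lever: The lever with its revolving grip, which turns with the shaft: steel bar 12 mm wide, 14 mm thick. Origin on the shaft's axis, below the seat (not on the grip).
- bell: Bystander: a smooth round brass bell cup without a step, 68 mm across the rim, 34 mm tall, standing in one of the three places where the cups stand. Not part of the stack. Origin at the centre of its foot.
- pan: Bystander: shallow round brass canopy pan, 112 mm across, 24 mm tall. Origin at the centre of its underside.
- wrench: Bystander: steel open-end spanner, 160 mm long, lying along its x axis, 8 mm thick. Origin at its middle.
- screwdriver: Bystander: screwdriver with a red handle, 170 mm long, lying along its x axis, 26 mm thick. Origin at its middle.
- pliers: Bystander: black-handled pliers, 160 mm long, lying along its x axis, 16 mm thick. Origin at the pivot.
- globe: Bystander: amber glass shade, 124 mm across, 114 mm tall, standing. Origin at the centre of its underside.
- lamp_arm: Bystander: brass lamp arm with a black elbow, 200 mm long, lying, 24 mm thick. Origin near its middle.
Mind the look-alikes: they are no part of the job. What is shaped like the cup_a but purple is not meant. What is shaped like the cup_b but black is not meant.

How it is judged:
By the outcome, as a careful person would: the job done as asked, in the order asked, and still so for the second after the job is handed in, while the arm keeps its last pose, push and grip.
It also fails if it takes over 67 s, if anything falls off the work surface, if the arm or the gripper's body presses on something with over 40 N, if the wrist force passes 120 N, or if a joint passes its speed limit or range.

## Working session

There is one attempt and no reset: what is moved stays moved. The work goes in short steps, Python scripts to look and compute and a tool call to move; the robot and the scene stay as the last step left them, time stands still between calls to the robot, and variables do not carry over. Pictures are saved under pics/ and viewed, about 8 in all and at most 12, crops included, and the job is handed in when it is done.

Besides the shell and the picture viewer there is one more tool, called after ">>>" as a command line: name --argument value ..., lists and objects as JSON in quotes. step_arm: Moves the arm, as the interface text tells. Its arguments: {"type":"object","properties":{"steps":{"type":"array"}},"required":["steps"]}

```bash
mkdir -p pics; cat > h.py <<'E'
import numpy as np, cv2
from rig import manip, eyes
def grab(n):
    p,d=eyes.grab_frame(n); m=eyes.camera_model(n); return p,d,np.array(m["camera_matrix"]),np.array(m["cam_to_world"])
def cloud(d,K,T):
    v,u=np.mgrid[:d.shape[0],:d.shape[1]]
    P=np.stack([(u-K[0,2])/K[0,0]*d,-(v-K[1,2])/K[1,1]*d,-d],-1)
    return P@T[:3,:3].T+T[:3,3]
def save(n,p): cv2.imwrite(f"pics/{n}.png",p[...,::-1])
E
python3 - <<'E'
from h import *
print(manip.get_obs())
for n in("scene","top"):
    p,d,K,T=grab(n); save(n,p); np.savez(n,p=p,d=d,K=K,T=T); print(n,T.round(3).tolist(),K.round(1).tolist(),eyes.camera_model(n).keys())
E
```

```text
{'clock': 0.0, 'joint_pos': array([ 1.13189339e+00,  2.21244333e-01,  1.52761478e+00, -4.09359452e-06,
        1.39469984e+00, -1.26101543e-01]), 'joint_vel': array([ 0.00112259, -0.0003272 ,  0.00292057,  0.00105257,  0.00024396,
       -0.00083414]), 'tau': array([-2.17862209e-03, -4.96884584e+01, -3.89398241e+01, -2.96584531e-04,
        1.10237996e-02,  4.85709256e-05]), 'tool_pos': array([0.19221804, 0.59442443, 0.40358569]), 'orientation': array([ 2.53957677,  1.84774759, -0.00270238]), 'ft_force': array([ 0.62836678,  0.18212311, -1.25365072]), 'torque': array([ 0.00946546,  0.02330998, -0.0310025 ]), 'grip_width': 0.08547177166524515}
scene [[0.01, -0.633, 0.774, 1.625], [1.0, 0.005, -0.009, -0.004], [0.002, 0.774, 0.633, 0.967], [0.0, 0.0, 0.0, 1.0]] [[482.0, 0.0, 312.7], [0.0, 482.0, 247.0], [0.0, 0.0, 1.0]] dict_keys(['camera_matrix', 'cam_to_world'])
top [[0.122, 0.973, -0.198, 0.297], [-0.993, 0.12, -0.02, 0.006], [0.005, 0.199, 0.98, 1.406], [0.0, 0.0, 0.0, 1.0]] [[542.0, 0.0, 322.0], [0.0, 542.0, 240.3], [0.0, 0.0, 1.0]] dict_keys(['camera_matrix', 'cam_to_world'])
```

View pics/top.png

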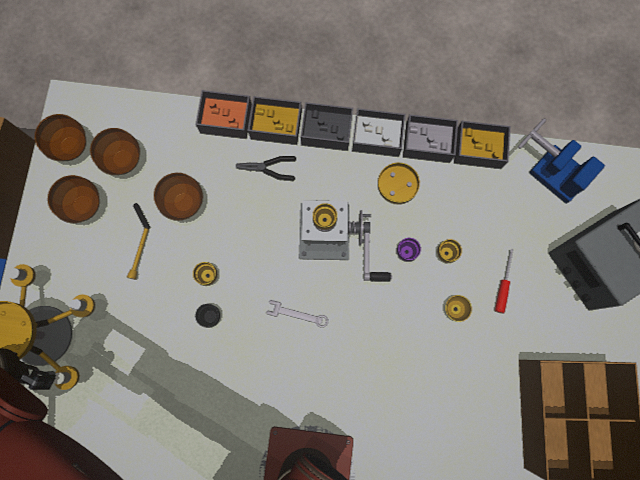

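View pics/scene.png

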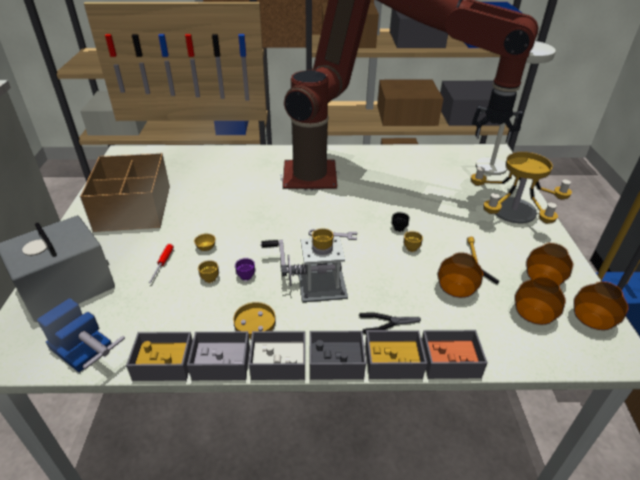

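The top view shows brass cup-like things at (206,273), (449,251) and (457,308). The black one at (208,315) and the purple one at (408,250) are look-alikes. The nest is at (325,218) with its grip at (380,277). Next I'll measure rim heights and widths and make an enlarged crop.

```bash
python3 - <<'E'
from h import *
z=np.load("top.npz"); p,d,K,T=[z[k] for k in"pdKT"]; C=cloud(d,K,T)
np.save("C.npy",C)
hsv=cv2.cvtColor(p,cv2.COLOR_RGB2HSV)
def fit(u,v,r,zmin,name):
    w=C[v-r:v+r,u-r:u+r].reshape(-1,3); w=w[(w[:,2]>zmin)]
    zt=np.percentile(w[:,2],97); q=w[w[:,2]>zt-.006]
    c,rad=cv2.minEnclosingCircle(q[:,:2].astype(np.float32)*1000)
    print(name,"top z %.4f"%zt,"circle",np.round(c,1),"R %.1f"%rad,len(q))
for n,u,v in(("A206",206,273),("B449",449,251),("C457",457,308),("purple",408,250),("black",208,315)): fit(u,v,20,.012,n)
fit(325,217,14,.14,"base")
w=C[190:262,290:360].reshape(-1,3); q=w[abs(w[:,2]-.129)<.004]
print("topplate",cv2.minAreaRect((q[:,:2]*1000).astype(np.float32)),np.median(q[:,2]))
w=C[265:288,366:396].reshape(-1,3); q=w[(w[:,2]>.055)&(w[:,2]<.09)]
print("grip",cv2.minAreaRect((q[:,:2]*1000).astype(np.float32)),q[:,2].max(),len(q))
print("table z",np.median(C[330:400,350:450,2]))
cr=lambda u,v,r=22:cv2.resize(p[v-r:v+r,u-r:u+r],(260,260),interpolation=cv2.INTER_CUBIC)
save("crop",np.vstack([np.hstack([cr(206,273),cr(449,251),cr(457,308)]),np.hstack([cr(408,250),cr(325,220,40),cr(375,260,40)])]))
E
```

```text
A206 top z 0.0555 circle [378.4 175.8] R 188.4 48
B449 top z 0.8789 circle [296.5   6.1] R 0.0 10
C457 top z 0.0378 circle [ 377.  -177.1] R 200.1 73
purple top z 0.0557 circle [ 447.6 -100.8] R 185.1 33
black top z 0.0545 circle [326.9 163.2] R 160.0 60
base top z 0.1803 circle [605.4  31. ] R 29.7 88
topplate ((604.9144897460938, 31.401477813720703), (100.90826416015625, 109.5533447265625), 5.666876792907715) 0.12946584664442984
grip ((501.14471435546875, -117.99708557128906), (38.213111877441406, 67.47038269042969), 0.9405035972595215) 0.07827731806278826 268
table z 0.00044279384996737114
```

View pics/crop.png

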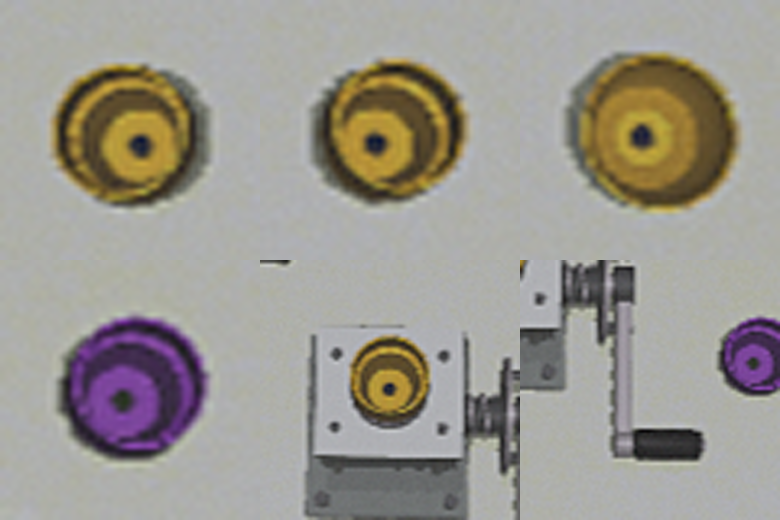

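The crop settles it. (206,273) and (449,251) are brass with an inner step, so they are the two loose cups. (457,308) is a smooth, wider, lower cup, so it is the bell. Refitting with invalid depth excluded.

```bash
cat >> h.py <<'E'
def rim(C,d,c0,zlo,zhi,rmax=.036):
    m=(d>0)&(C[...,2]>zlo)&(C[...,2]<zhi)&(np.hypot(C[...,0]-c0[0],C[...,1]-c0[1])<rmax)
    q=C[m]; zt=np.percentile(q[:,2],97)
    q=q[q[:,2]>zt-.006]; c,r=cv2.minEnclosingCircle((q[:,:2]*1000).astype(np.float32))
    from scipy.optimize import least_squares
    s=least_squares(lambda x:np.hypot(q[:,0]-x[0],q[:,1]-x[1])-.0279,[c[0]/1e3,c[1]/1e3],loss="soft_l1",f_scale=.001)
    return zt.round(4),np.round(c,1),round(r,1),(s.x*1000).round(1),len(q)
E
python3 - <<'E'
from h import *
z=np.load("top.npz"); p,d,K,T=[z[k] for k in"pdKT"]; C=cloud(d,K,T)
for n,u,v in(("A206",206,273),("B449",449,251),("C457",457,308)): print(n,rim(C,d,np.nanmedian(C[v-8:v+8,u-8:u+8].reshape(-1,3),0),.02,.08,.045))
print("base",rim(C,d,(.605,.031),.15,.2))
g=(d>0)&(C[...,2]>.05)&(C[...,2]<.085)&(abs(C[...,0]-.49)<.04)&(C[...,1]<-.095)&(C[...,1]>-.17)
q=C[g];print("grip",cv2.minAreaRect((q[:,:2]*1000).astype(np.float32)),np.percentile(q[:,2],90),len(q))
m=(d>0)&(abs(C[...,0]-.55)<.3)&(abs(C[...,1])<.3); print("max obstacle z",C[m&(C[...,2]<.6)][:,2].max())
R=cv2.Rodrigues(manip.get_obs()["orientation"])[0];print(R.round(3))
w=eyes.camera_model("wrist");R0=np.array(w["cam_to_world"]);o=manip.get_obs()["tool_pos"]
print((R.T@(R0[:3,3]-o)).round(3),(R.T@R0[:3,:3]).round(2))
E
```

```text
A206 (np.float64(0.0536), array([450.9, 317.8]), 29.3, array([451.3, 317.5]), 59)
B449 (np.float64(0.0517), array([ 585.7, -294.7]), 29.9, array([ 585.9, -294.7]), 67)
C457 (np.float64(0.038), array([ 443.3, -329.8]), 33.6, array([ 443.1, -331.1]), 69)
base (np.float64(0.1809), array([605.4,  31. ]), 29.7, array([605.5,  31.2]), 86)
grip ((494.98162841796875, -123.11387634277344), (23.605241775512695, 58.00803756713867), 6.409565448760986) 0.07125460392954701 209
max obstacle z 0.18215804817092085
[[ 0.308  0.951 -0.001]
 [ 0.951 -0.308 -0.002]
 [-0.002 -0.    -1.   ]]
[-0.001 -0.065  0.032] [[ 1.   -0.    0.  ]
 [-0.   -0.96 -0.26]
 [ 0.    0.26 -0.96]]
```

>>> step_arm --steps '[{"tx":-2.0,"ty":3.7,"tz":1,"hand":1},{"tx":-2.0,"ty":3.7,"tz":1,"hand":1},{"tx":-2.0,"ty":3.7,"tz":1,"hand":1},{"tx":-2.0,"ty":3.7,"tz":1,"hand":1},{"tx":-2.0,"ty":3.7,"tz":1,"hand":1}]'

```text
invalid input at $.steps[0]: expected keys tx, ty, tz, ax, ay, az, hand
```

>>> step_arm --steps '[{"tx":-2.0,"ty":3.7,"tz":1,"hand":1},{"tx":-2.0,"ty":3.7,"tz":1,"hand":1},{"tx":-2.0,"ty":3.7,"tz":1,"hand":1},{"tx":-2.0,"ty":3.7,"tz":1,"hand":1},{"hand":1}]'

```text
invalid input at $.steps[0]: expected keys tx, ty, tz, ax, ay, az, hand
```

>>> step_arm --steps '[{"tx":-2.0,"ty":3.7,"tz":1,"ax":0,"ay":0,"az":0,"hand":1},{"tx":-2.0,"ty":3.7,"tz":1,"ax":0,"ay":0,"az":0,"hand":1},{"tx":-2.0,"ty":3.7,"tz":1,"ax":0,"ay":0,"az":0,"hand":1},{"tx":-2.0,"ty":3.7,"tz":1,"ax":0,"ay":0,"az":0,"hand":1},{"tx":-2.0,"ty":3.7,"tz":1,"ax":0,"ay":0,"az":0,"hand":1}]'

```text
clock: 0.6
tool_pos: [0.3376, 0.4412, 0.3512]
orientation: [-2.53, -1.86, 0.002]
ft_force: [1.1, -0.2, 1.8]
grip_width: 0.0858
```

>>> step_arm --steps '[{"tx":-2.0,"ty":3.7,"tz":1,"ax":0,"ay":0,"az":0,"hand":1},{"tx":-2.0,"ty":3.7,"tz":1,"ax":0,"ay":0,"az":0,"hand":1},{"tx":-2.0,"ty":3.7,"tz":1,"ax":0,"ay":0,"az":0,"hand":1},{"tx":-2.0,"ty":3.7,"tz":1,"ax":0,"ay":0,"az":0,"hand":1},{"tx":0,"ty":0,"tz":0,"ax":0,"ay":0,"az":0,"hand":1}]'

```text
clock: 1.1
tool_pos: [0.4603, 0.311, 0.3061]
orientation: [-2.535, -1.855, 0.01]
ft_force: [-0.4, 0.5, 0.3]
grip_width: 0.0853
```

```bash
cat >> h.py <<'E'
from scipy.spatial.transform import Rotation as Ro
def to(x,y,z,yaw):
    "tool-frame shift (cm) and turn (deg) to TCP x,y,z pointing down, tool x at yaw deg"
    o=manip.get_obs(); R=Ro.from_rotvec(o["orientation"])
    a=np.radians(yaw); D=Ro.from_matrix(np.array([[np.cos(a),np.sin(a),0],[np.sin(a),-np.cos(a),0],[0,0,-1]]))
    print("t",o["clock"],"pos",o["tool_pos"].round(4),"F",o["ft_force"].round(1),"w",round(o["grip_width"],4))
    print(" shift cm",(R.inv().apply(np.array([x,y,z])-o["tool_pos"])*100).round(2),"turn",np.degrees((R.inv()*D).as_rotvec()).round(2))
def wrist(c0,zlo,zhi,name=None,rmax=.036):
    p,d,K,T=grab("wrist"); C=cloud(d,K,T)
    if name: save(name,p)
    try: print("rim",rim(C,d,c0,zlo,zhi,rmax))
    except Exception as e: print(e)
    return p,d,C
E
python3 - <<'E'
from h import *
wrist((.451,.3175),.03,.08,"wA")
to(.451,.3175,.196,72)
E
```

```text
rim (np.float64(0.0487), array([452.6, 319. ]), 29.1, array([452.1, 319.1]), 1514)
t 1.15 pos [0.4591 0.3124 0.3066] F [-0.7  1.   0.1] w 0.0855
 shift cm [ 0.29 -0.88 11.06] turn [-0.28  0.21  0.45]
```

View pics/wA.png

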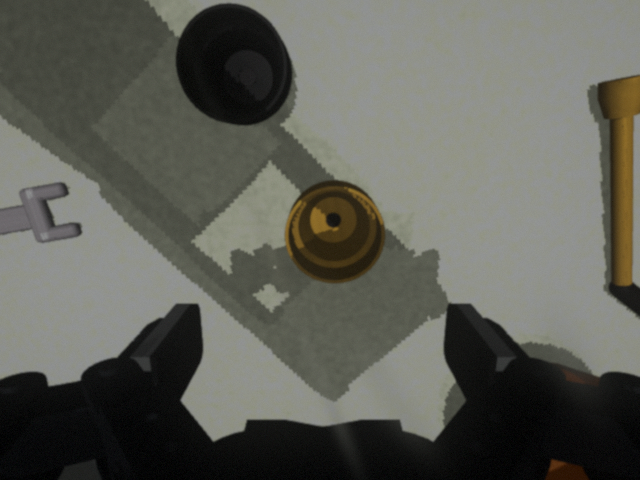

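The wrist view shows cup A at (335,231), clear of the black look-alike at (235,65). Descending onto it.

>>> step_arm --steps '[{"tx":0.4,"ty":-0.88,"tz":2.0,"ax":0,"ay":0,"az":0.4,"hand":1},{"tx":0,"ty":0,"tz":3.0,"ax":0,"ay":0,"az":0,"hand":1},{"tx":0,"ty":0,"tz":3.0,"ax":0,"ay":0,"az":0,"hand":1},{"tx":0,"ty":0,"tz":2.0,"ax":0,"ay":0,"az":0,"hand":1},{"tx":0,"ty":0,"tz":0,"ax":0,"ay":0,"az":0,"hand":1}]'

```text
clock: 1.65
tool_pos: [0.4491, 0.3225, 0.2055]
orientation: [-2.537, -1.847, 0.004]
ft_force: [-0.3, -1.0, 0.5]
grip_width: 0.0856
```

```bash
python3 - <<'E'
from h import *
to(.452,.319,.196,72)
E
```

```text
t 1.65 pos [0.4491 0.3225 0.2055] F [-0.3 -1.   0.5] w 0.0856
 shift cm [-0.25  0.39  0.94] turn [-0.25  0.01  0.11]
```

>>> step_arm --steps '[{"tx":-0.25,"ty":0.4,"tz":0.5,"ax":0,"ay":0,"az":0,"hand":1},{"tx":0,"ty":0,"tz":0.4,"ax":0,"ay":0,"az":0,"hand":1},{"tx":0,"ty":0,"tz":0,"ax":0,"ay":0,"az":0,"hand":1}]'

```text
clock: 1.95
tool_pos: [0.452, 0.3207, 0.1982]
orientation: [-2.535, -1.85, 0.001]
ft_force: [0.6, 0.6, 0.4]
grip_width: 0.0851
```

```bash
python3 - <<'E'
from h import *
to(.452,.319,.196,72)
E
```

```text
t 1.95 pos [0.452  0.3207 0.1982] F [0.6 0.6 0.4] w 0.0851
 shift cm [-0.16  0.06  0.22] turn [-0.18 -0.1   0.25]
```

Position is good; closing.

>>> step_arm --steps '[{"tx":-0.16,"ty":0.06,"tz":0.2,"ax":0,"ay":0,"az":0,"hand":1},{"tx":0,"ty":0,"tz":0,"ax":0,"ay":0,"az":0,"hand":0.5},{"tx":0,"ty":0,"tz":0,"ax":0,"ay":0,"az":0,"hand":0.3},{"tx":0,"ty":0,"tz":0,"ax":0,"ay":0,"az":0,"hand":0.3},{"tx":0,"ty":0,"tz":0,"ax":0,"ay":0,"az":0,"hand":0.3}]'

```text
clock: 2.45
tool_pos: [0.4537, 0.3195, 0.1996]
orientation: [-2.536, -1.85, -0.009]
ft_force: [-0.2, 0.5, -1.7]
grip_width: 0.0563
```

>>> step_arm --steps '[{"tx":0,"ty":0,"tz":0,"ax":0,"ay":0,"az":0,"hand":0.3},{"tx":0,"ty":0,"tz":-1,"ax":0,"ay":0,"az":0,"hand":0.3},{"tx":0,"ty":0,"tz":-2,"ax":0,"ay":0,"az":0,"hand":0.3},{"tx":0,"ty":0,"tz":-3,"ax":0,"ay":0,"az":0,"hand":0.3},{"tx":0,"ty":0,"tz":-3,"ax":0,"ay":0,"az":0,"hand":0.3}]'

```text
clock: 2.95
tool_pos: [0.4508, 0.3175, 0.2873]
orientation: [-2.534, -1.848, 0.012]
ft_force: [1.0, 0.9, -1.7]
grip_width: 0.0561
```

```bash
python3 - <<'E'
from h import *
wrist(manip.get_obs()["tool_pos"][:2],.08,.2)
to(.6055,.0312,.42,72)
E
```

```text
rim (np.float64(0.1989), array([437.6, 322.5]), 31.3, array([418.7, 328.6]), 7123)
t 3.0 pos [0.4526 0.3186 0.2933] F [2.7 2.7 2.4] w 0.0566
 shift cm [-22.66  23.3  -12.78] turn [-0.14 -0.14  0.21]
```

>>> step_arm --steps '[{"tx":-2.5,"ty":2.6,"tz":-2.4,"ax":0,"ay":0,"az":0,"hand":0.3},{"tx":-2.5,"ty":2.6,"tz":-2.4,"ax":0,"ay":0,"az":0,"hand":0.3},{"tx":-2.5,"ty":2.6,"tz":-2.4,"ax":0,"ay":0,"az":0,"hand":0.3},{"tx":-2.5,"ty":2.6,"tz":-2.4,"ax":0,"ay":0,"az":0,"hand":0.3},{"tx":-2.5,"ty":2.6,"tz":-2.4,"ax":0,"ay":0,"az":0,"hand":0.3}]'

```text
clock: 3.5
tool_pos: [0.5377, 0.1582, 0.4179]
orientation: [-2.526, -1.86, 0.0]
ft_force: [1.5, -0.4, -0.4]
grip_width: 0.0562
```

```bash
python3 - <<'E'
from h import *
to(.6055,.0312,.42,72)
p,d,K,T=grab("wrist"); C=cloud(d,K,T); np.savez("w1",p=p,d=d,C=C)
z0=manip.get_obs()["tool_pos"]
for r in range(40,480,40):
  print(r,[(C[r,c]-z0).round(3).tolist() for c in (320,)])
E
```

```text
t 3.5 pos [0.5377 0.1582 0.4179] F [ 1.5 -0.4 -0.4] w 0.0562
 shift cm [-10.12  10.25  -0.28] turn [-0.24 -0.17  0.73]
40 [[-0.134, 0.039, -0.42]]
80 [[-0.103, 0.029, -0.419]]
120 [[-0.07, 0.019, -0.42]]
160 [[-0.036, 0.008, -0.421]]
200 [[0.0, -0.003, -0.42]]
240 [[-0.026, 0.007, -0.171]]
280 [[-0.003, -0.001, -0.196]]
320 [[0.016, -0.007, -0.198]]
360 [[0.023, -0.009, -0.177]]
400 [[0.027, -0.01, -0.158]]
440 [[-0.009, 0.001, -0.095]]
```

```bash
cat >> h.py <<'E'
def held(C,d,name=""):
    "axis of the held cup relative to the TCP (world axes, mm)"
    from scipy.optimize import least_squares
    o=manip.get_obs(); q=(C[d>0]-o["tool_pos"])*1000
    R=Ro.from_rotvec(o["orientation"]).as_matrix()
    t=q@R; rr=np.hypot(t[:,0],t[:,1])
    for lo,hi,r0,w in((147,158,27.5,"rim/collar"),(180,192,22.5,"neck"),(193,199,8,"floor")):
        k=t[(t[:,2]>lo)&(t[:,2]<hi)&(rr<36)]
        if w=="floor":
            s=k[:,:2]; print(w,len(k),"ctr",((s.max(0)+s.min(0))/2).round(1) if len(k) else "", "z",np.median(k[:,2]).round(1)); continue
        k=k[abs(k[:,0])<22]
        if len(k)<10: continue
        s=least_squares(lambda x:np.hypot(k[:,0]-x[0],k[:,1]-x[1])-x[2],[0,0,r0],loss="soft_l1",f_scale=1)
        print(w,"tool xy",s.x[:2].round(1),"r",s.x[2].round(1),len(k),"z",t[(rr<36)&(t[:,2]>140),2].min().round(1))
E
python3 - <<'E'
from h import *
z=np.load("w1.npz"); held(z["C"],z["d"]); save("w1",z["p"])
E
```

```text
rim/collar tool xy [-1.2  0.8] r 27.7 4013 z 140.0
neck tool xy [-1.3  1.6] r 19.6 3167 z 140.0
floor 4358 ctr [-1.5  4.6] z 197.6
```

View pics/w1.png

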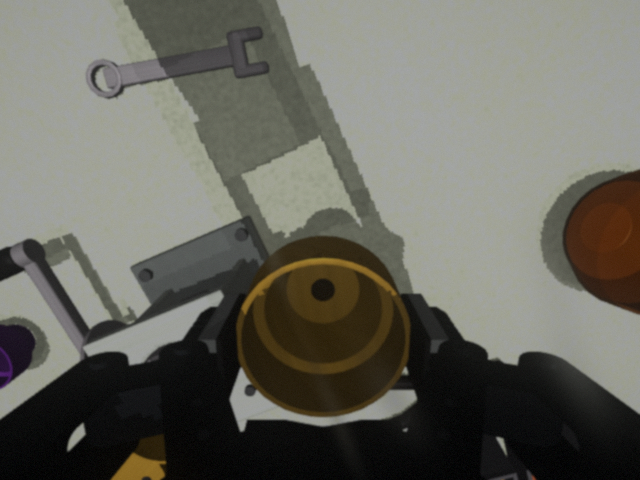

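>>> step_arm --steps '[{"tx":-2.5,"ty":2.5,"tz":0,"ax":0,"ay":0,"az":0,"hand":0.3},{"tx":-2.5,"ty":2.5,"tz":0,"ax":0,"ay":0,"az":0,"hand":0.3},{"tx":-2.2,"ty":2.2,"tz":0,"ax":0,"ay":0,"az":0,"hand":0.3},{"tx":-1,"ty":1,"tz":0,"ax":0,"ay":0,"az":0,"hand":0.3},{"tx":0,"ty":0,"tz":0,"ax":0,"ay":0,"az":0,"hand":0.3}]'

```text
clock: 4.05
tool_pos: [0.5966, 0.0459, 0.4284]
orientation: [2.531, 1.851, 0.019]
ft_force: [0.7, 0.4, -0.9]
grip_width: 0.056
```

The held cup sits upright between the pads, rim at (325,335), axis within about 1 mm of the tool axis. Centring above the base cup.

```bash
python3 - <<'E'
from h import *
to(.6047,.0314,.385,72)
E
```

```text
t 4.05 pos [0.5966 0.0459 0.4284] F [ 0.7  0.4 -0.9] w 0.056
 shift cm [-1.16  1.16  4.35] turn [ 0.69 -0.35  0.36]
```

>>> step_arm --steps '[{"tx":-1.1,"ty":1.1,"tz":0,"ax":0.6,"ay":-0.3,"az":0.3,"hand":0.3},{"tx":0,"ty":0,"tz":2,"ax":0,"ay":0,"az":0,"hand":0.3},{"tx":0,"ty":0,"tz":2,"ax":0,"ay":0,"az":0,"hand":0.3},{"tx":0,"ty":0,"tz":0,"ax":0,"ay":0,"az":0,"hand":0.3}]'

```text
clock: 4.45
tool_pos: [0.6037, 0.0337, 0.3882]
orientation: [-2.538, -1.85, -0.001]
ft_force: [0.3, 0.9, -1.5]
grip_width: 0.056
```

```bash
python3 - <<'E'
from h import *
to(.6047,.0314,.385,72)
E
```

```text
t 4.45 pos [0.6037 0.0337 0.3882] F [ 0.3  0.9 -1.5] w 0.056
 shift cm [-0.19  0.17  0.32] turn [-0.01 -0.05  0.19]
```

>>> step_arm --steps '[{"tx":-0.2,"ty":0.17,"tz":0.3,"ax":0,"ay":0,"az":0,"hand":0.3},{"tx":0,"ty":0,"tz":0.6,"ax":0,"ay":0,"az":0,"hand":0.3},{"tx":0,"ty":0,"tz":0.6,"ax":0,"ay":0,"az":0,"hand":0.3},{"tx":0,"ty":0,"tz":0.4,"ax":0,"ay":0,"az":0,"hand":0.3},{"tx":0,"ty":0,"tz":0,"ax":0,"ay":0,"az":0,"hand":0.3}]'

```text
clock: 4.95
tool_pos: [0.6052, 0.0327, 0.3705]
orientation: [2.536, 1.854, 0.004]
ft_force: [-0.0, 0.1, -1.6]
grip_width: 0.0562
```

```bash
python3 - <<'E'
from h import *
to(.6047,.0314,.357,72)
p,d,K,T=grab("scene"); cv2.imwrite("pics/s2.png",cv2.resize(p[160:320,250:430],None,fx=4,fy=4,interpolation=cv2.INTER_CUBIC)[...,::-1])
E
```

```text
t 4.95 pos [0.6052 0.0327 0.3705] F [-0.   0.1 -1.6] w 0.0562
 shift cm [-0.14 -0.01  1.35] turn [ 0.11 -0.09  0.33]
```

View pics/s2.png

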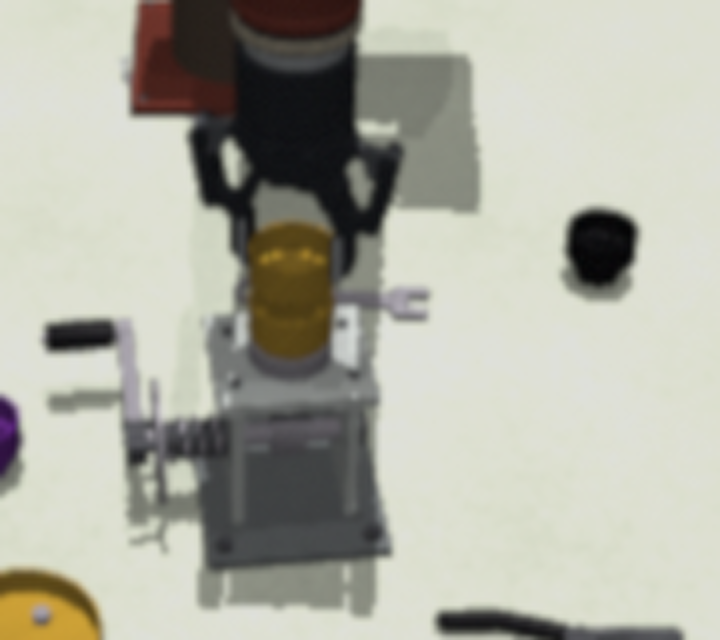

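The neck is inside the base cup and the two are in line at (290,290), with no contact force. Continuing gently.

>>> step_arm --steps '[{"tx":-0.1,"ty":0,"tz":0.5,"ax":0,"ay":0,"az":0.3,"hand":0.3},{"tx":0,"ty":0,"tz":0.4,"ax":0,"ay":0,"az":0,"hand":0.3},{"tx":0,"ty":0,"tz":0.3,"ax":0,"ay":0,"az":0,"hand":0.3},{"tx":0,"ty":0,"tz":0,"ax":0,"ay":0,"az":0,"hand":0.3}]'

```text
clock: 5.4
tool_pos: [0.6051, 0.0316, 0.3586]
orientation: [2.54, 1.846, 0.006]
ft_force: [0.4, 0.3, -1.3]
grip_width: 0.0568
```

>>> step_arm --steps '[{"tx":0,"ty":0,"tz":0.3,"ax":0,"ay":0,"az":0,"hand":0.3},{"tx":0,"ty":0,"tz":0.1,"ax":0,"ay":0,"az":0,"hand":0.3}]'

```text
clock: 5.6
tool_pos: [0.6054, 0.0315, 0.3553]
orientation: [2.54, 1.845, 0.007]
ft_force: [-1.5, -0.7, 4.2]
grip_width: 0.0562
```

```bash
python3 - <<'E'
from h import *
to(.6047,.0314,.355,72)
E
```

```text
t 5.6 pos [0.6054 0.0315 0.3553] F [-1.5 -0.7  4.2] w 0.0562
 shift cm [-0.03 -0.06  0.03] turn [ 0.27 -0.13 -0.  ]
```

>>> step_arm --steps '[{"tx":0,"ty":0,"tz":0.1,"ax":0,"ay":0,"az":0,"hand":0.3},{"tx":0,"ty":0,"tz":0.1,"ax":0,"ay":0,"az":0,"hand":0.3}]'

```text
clock: 5.8
tool_pos: [0.6055, 0.0315, 0.3553]
orientation: [2.539, 1.845, 0.008]
ft_force: [-3.8, -0.9, 5.4]
grip_width: 0.0564
```

Seated at the predicted height with 5–7 N. Releasing, then rising straight up.

>>> step_arm --steps '[{"tx":0,"ty":0,"tz":0,"ax":0,"ay":0,"az":0,"hand":0.75},{"tx":0,"ty":0,"tz":0,"ax":0,"ay":0,"az":0,"hand":1},{"tx":0,"ty":0,"tz":0,"ax":0,"ay":0,"az":0,"hand":1},{"tx":0,"ty":0,"tz":0,"ax":0,"ay":0,"az":0,"hand":1}]'

```text
clock: 6.2
tool_pos: [0.6058, 0.0315, 0.3557]
orientation: [2.538, 1.844, 0.01]
ft_force: [0.4, 0.0, 0.4]
grip_width: 0.0852
```

>>> step_arm --steps '[{"tx":0,"ty":0,"tz":-1,"ax":0,"ay":0,"az":0,"hand":1},{"tx":0,"ty":0,"tz":-3,"ax":0,"ay":0,"az":0,"hand":1},{"tx":0,"ty":0,"tz":-3,"ax":0,"ay":0,"az":0,"hand":1},{"tx":0,"ty":0,"tz":-2,"ax":0,"ay":0,"az":0,"hand":1},{"tx":0,"ty":0,"tz":0,"ax":0,"ay":0,"az":0,"hand":1}]'

```text
clock: 6.7
tool_pos: [0.6048, 0.0315, 0.4497]
orientation: [2.539, 1.845, 0.008]
ft_force: [1.2, -0.7, -0.3]
grip_width: 0.085
```

```bash
python3 - <<'E'
from h import *
o=manip.get_obs(); print(o["joint_pos"].round(3))
wrist((.605,.031),.19,.23)
to(.5859,-.2947,.31,5.7)
a=np.radians
# 8 rows: turn 8.3 deg/row from yaw 72, equal world steps
s=np.array([.5859,-.2947,.36])-o["tool_pos"]
for i in range(8):
    y=a(72-8.29*i); print(i,np.round(np.array([np.cos(y)*s[0]+np.sin(y)*s[1],np.sin(y)*s[0]-np.cos(y)*s[1],-s[2]])*12.5,2))
E
```

```text
[-7.800e-02  1.470e-01  1.527e+00  1.000e-03  1.463e+00 -1.335e+00]
rim (np.float64(0.2026), array([607. ,  29.7]), 29.3, array([606.4,  29.9]), 1697)
t 6.75 pos [0.6046 0.0315 0.448 ] F [-0.9 -0.2 -0.5] w 0.0855
 shift cm [-31.62   8.25  13.78] turn [ 0.12 -0.2  66.3 ]
0 [-3.95  1.03  1.12]
1 [-3.76  1.59  1.12]
2 [-3.49  2.12  1.12]
3 [-3.15  2.6   1.12]
4 [-2.74  3.03  1.12]
5 [-2.28  3.39  1.12]
6 [-1.76  3.68  1.12]
7 [-1.21  3.9   1.12]
```

Cup A is home: its rim is at 0.203 m, expected 0.205. Moving to cup B while turning the jaws.

>>> step_arm --steps '[{"tx":-3.95,"ty":1.0,"tz":0.8,"ax":0,"ay":0,"az":8.3,"hand":1},{"tx":-3.75,"ty":1.6,"tz":0.8,"ax":0,"ay":0,"az":8.3,"hand":1},{"tx":-3.5,"ty":2.1,"tz":1,"ax":0,"ay":0,"az":8.3,"hand":1},{"tx":-3.15,"ty":2.6,"tz":1,"ax":0,"ay":0,"az":8.3,"hand":1},{"tx":-2.75,"ty":3.0,"tz":1.2,"ax":0,"ay":0,"az":8.3,"hand":1}]'

```text
clock: 7.25
tool_pos: [0.5902, -0.1719, 0.394]
orientation: [-3.034, -0.802, -0.004]
ft_force: [0.5, 0.3, 0.0]
grip_width: 0.0854
```

>>> step_arm --steps '[{"tx":-2.3,"ty":3.4,"tz":1.5,"ax":0,"ay":0,"az":8.3,"hand":1},{"tx":-1.75,"ty":3.7,"tz":1.5,"ax":0,"ay":0,"az":8.3,"hand":1},{"tx":-1.2,"ty":3.9,"tz":1.5,"ax":0,"ay":0,"az":8.3,"hand":1},{"tx":0,"ty":0,"tz":0,"ax":0,"ay":0,"az":0,"hand":1}]'

```text
clock: 7.65
tool_pos: [0.576, -0.3023, 0.3371]
orientation: [-3.131, -0.091, 0.013]
ft_force: [0.0, 0.7, -0.2]
grip_width: 0.0853
```

```bash
python3 - <<'E'
from h import *
wrist((.586,-.294),.03,.08)
to(.586,-.2945,.25,5.7)
E
```

```text
rim (np.float64(0.0491), array([ 590.1, -293.5]), 29.1, array([ 589.9, -293.1]), 1149)
t 7.7 pos [ 0.5765 -0.3004  0.3378] F [-0.3  0.2 -0.3] w 0.0852
 shift cm [ 1.05 -0.43  8.78] turn [-0.62  0.4  -2.13]
```

>>> step_arm --steps '[{"tx":1.2,"ty":-0.5,"tz":3,"ax":-0.6,"ay":0.4,"az":-2.1,"hand":1},{"tx":0,"ty":0,"tz":4,"ax":0,"ay":0,"az":0,"hand":1},{"tx":0,"ty":0,"tz":1,"ax":0,"ay":0,"az":0,"hand":1},{"tx":0,"ty":0,"tz":0,"ax":0,"ay":0,"az":0,"hand":1}]'

```text
clock: 8.1
tool_pos: [0.5887, -0.2913, 0.2554]
orientation: [-3.135, -0.167, -0.001]
ft_force: [0.0, -0.6, 0.3]
grip_width: 0.0851
```

```bash
python3 - <<'E'
from h import *
wrist((.588,-.294),.03,.08)
to(.588,-.294,.196,5.7)
E
```

```text
rim (np.float64(0.0487), array([ 589.3, -296.1]), 29.5, array([ 589.4, -295.2]), 2578)
t 8.15 pos [ 0.5887 -0.2912  0.256 ] F [ 0.3  0.1 -0.5] w 0.0851
 shift cm [-0.1   0.28  6.  ] turn [-0.1  -0.05  0.39]
```

>>> step_arm --steps '[{"tx":0,"ty":0.38,"tz":2.5,"ax":0,"ay":0,"az":0.4,"hand":1},{"tx":0,"ty":0,"tz":2.2,"ax":0,"ay":0,"az":0,"hand":1},{"tx":0,"ty":0,"tz":0.8,"ax":0,"ay":0,"az":0,"hand":1},{"tx":0,"ty":0,"tz":0,"ax":0,"ay":0,"az":0,"hand":1}]'

```text
clock: 8.55
tool_pos: [0.593, -0.2951, 0.2093]
orientation: [3.132, 0.161, 0.017]
ft_force: [0.6, -0.6, -0.2]
grip_width: 0.0854
```

```bash
python3 - <<'E'
from h import *
to(.588,-.295,.197,5.7)
E
```

```text
t 8.55 pos [ 0.593  -0.2951  0.2093] F [ 0.6 -0.6 -0.2] w 0.0854
 shift cm [-0.51 -0.07  1.22] turn [ 0.34 -0.62  0.2 ]
```

>>> step_arm --steps '[{"tx":-0.45,"ty":0,"tz":0.3,"ax":0.3,"ay":-0.6,"az":0.2,"hand":1},{"tx":0,"ty":0,"tz":0.5,"ax":0,"ay":0,"az":0,"hand":1},{"tx":0,"ty":0,"tz":0.4,"ax":0,"ay":0,"az":0,"hand":1},{"tx":0,"ty":0,"tz":0,"ax":0,"ay":0,"az":0,"hand":1}]'

```text
clock: 8.95
tool_pos: [0.5901, -0.2965, 0.2021]
orientation: [3.133, 0.156, 0.008]
ft_force: [0.3, 0.1, 0.7]
grip_width: 0.0854
```

```bash
python3 - <<'E'
from h import *
to(.588,-.295,.197,5.7)
E
```

```text
t 8.95 pos [ 0.5901 -0.2965  0.2021] F [0.3 0.1 0.7] w 0.0854
 shift cm [-0.19 -0.17  0.51] turn [ 0.29 -0.3   0.02]
```

>>> step_arm --steps '[{"tx":-0.15,"ty":-0.15,"tz":0.5,"ax":0.3,"ay":-0.3,"az":0,"hand":1},{"tx":0,"ty":0,"tz":0,"ax":0,"ay":0,"az":0,"hand":0.5},{"tx":0,"ty":0,"tz":0,"ax":0,"ay":0,"az":0,"hand":0.3},{"tx":0,"ty":0,"tz":0,"ax":0,"ay":0,"az":0,"hand":0.3},{"tx":0,"ty":0,"tz":0,"ax":0,"ay":0,"az":0,"hand":0.3}]'

```text
clock: 9.45
tool_pos: [0.5889, -0.2955, 0.1979]
orientation: [3.137, 0.156, 0.002]
ft_force: [0.4, -0.3, -2.5]
grip_width: 0.0557
```

>>> step_arm --steps '[{"tx":0,"ty":0,"tz":0,"ax":0,"ay":0,"az":0,"hand":0.3},{"tx":0,"ty":0,"tz":-1,"ax":0,"ay":0,"az":0,"hand":0.3},{"tx":0,"ty":0,"tz":-4,"ax":0,"ay":0,"az":0,"hand":0.3},{"tx":0,"ty":0,"tz":-4.5,"ax":0,"ay":0,"az":0,"hand":0.3},{"tx":0,"ty":0,"tz":-4.5,"ax":0,"ay":0,"az":0,"hand":0.3}]'

```text
clock: 9.95
tool_pos: [0.5855, -0.2933, 0.3313]
orientation: [-3.125, -0.156, 0.027]
ft_force: [1.0, -1.0, -2.1]
grip_width: 0.0564
```

```bash
python3 - <<'E'
from h import *
p,d,K,T=grab("wrist"); held(cloud(d,K,T),d)
to(.605,.0315,.44,5.7)
E
```

```text
rim/collar tool xy [0.9 0. ] r 27.7 4644 z 140.0
neck tool xy [0.9 0.9] r 19.2 3124 z 140.0
floor 4265 ctr [0.7 3.9] z 196.2
t 10.0 pos [ 0.5878 -0.2947  0.3418] F [ 4.5 -2.1  4.8] w 0.0563
 shift cm [  4.91 -32.33  -9.69] turn [-0.28  0.32  0.02]
```

>>> step_arm --steps '[{"tx":0.6,"ty":-3.5,"tz":-3.2,"ax":0,"ay":0,"az":0,"hand":0.3},{"tx":0.6,"ty":-3.7,"tz":-3.2,"ax":0,"ay":0,"az":0,"hand":0.3},{"tx":0.6,"ty":-3.8,"tz":-3.2,"ax":0,"ay":0,"az":0,"hand":0.3},{"tx":0.6,"ty":-4,"tz":-1.5,"ax":0,"ay":0,"az":0,"hand":0.3},{"tx":0.6,"ty":-4,"tz":0,"ax":0,"ay":0,"az":0,"hand":0.3}]'

```text
clock: 10.5
tool_pos: [0.5982, -0.1068, 0.4589]
orientation: [-3.138, -0.142, -0.004]
ft_force: [0.5, 0.7, -1.8]
grip_width: 0.0563
```

```bash
python3 - <<'E'
from h import *
to(.606,.0314,.43,5.7)
E
```

```text
t 10.5 pos [ 0.5982 -0.1068  0.4589] F [ 0.5  0.7 -1.8] w 0.0563
 shift cm [  2.02 -13.69   2.89] turn [ 0.   -0.14 -0.52]
```

>>> step_arm --steps '[{"tx":0.6,"ty":-4,"tz":0,"ax":0,"ay":0,"az":-0.5,"hand":0.3},{"tx":0.6,"ty":-4,"tz":0,"ax":0,"ay":0,"az":0,"hand":0.3},{"tx":0.4,"ty":-3,"tz":0,"ax":0,"ay":0,"az":0,"hand":0.3},{"tx":0,"ty":-1.5,"tz":0,"ax":0,"ay":0,"az":0,"hand":0.3},{"tx":0,"ty":0,"tz":0,"ax":0,"ay":0,"az":0,"hand":0.3}]'

```text
clock: 11.0
tool_pos: [0.6003, 0.0293, 0.4627]
orientation: [-3.137, -0.166, -0.011]
ft_force: [-0.3, 0.1, -2.4]
grip_width: 0.0561
```

```bash
python3 - <<'E'
from h import *
to(.606,.0314,.43,5.7)
E
```

```text
t 11.0 pos [0.6003 0.0293 0.4627] F [-0.3  0.1 -2.4] w 0.0561
 shift cm [ 0.56 -0.15  3.28] turn [-0.   -0.42  0.35]
```

>>> step_arm --steps '[{"tx":0.55,"ty":-0.15,"tz":1,"ax":0,"ay":-0.4,"az":0.3,"hand":0.3},{"tx":0,"ty":0,"tz":2,"ax":0,"ay":0,"az":0,"hand":0.3},{"tx":0,"ty":0,"tz":1,"ax":0,"ay":0,"az":0,"hand":0.3},{"tx":0,"ty":0,"tz":0,"ax":0,"ay":0,"az":0,"hand":0.3}]'

```text
clock: 11.4
tool_pos: [0.6066, 0.0273, 0.42]
orientation: [3.136, 0.15, -0.001]
ft_force: [-0.4, 0.8, -0.7]
grip_width: 0.0562
```

```bash
python3 - <<'E'
from h import *
to(.606,.0314,.41,5.7)
E
```

```text
t 11.4 pos [0.6066 0.0273 0.42  ] F [-0.4  0.8 -0.7] w 0.0562
 shift cm [-0.02 -0.42  1.  ] turn [ 0.12  0.06 -0.22]
```

>>> step_arm --steps '[{"tx":0,"ty":-0.4,"tz":0.3,"ax":0.1,"ay":0,"az":0,"hand":0.3},{"tx":0,"ty":0,"tz":0.4,"ax":0,"ay":0,"az":0,"hand":0.3},{"tx":0,"ty":0,"tz":0.4,"ax":0,"ay":0,"az":0,"hand":0.3},{"tx":0,"ty":0,"tz":0,"ax":0,"ay":0,"az":0,"hand":0.3}]'

```text
clock: 11.8
tool_pos: [0.6068, 0.0294, 0.4087]
orientation: [3.138, 0.145, -0.001]
ft_force: [-0.1, 0.7, -2.4]
grip_width: 0.0561
```

```bash
python3 - <<'E'
from h import *
to(.606,.0314,.384,5.7)
E
```

```text
t 11.8 pos [0.6068 0.0294 0.4087] F [-0.1  0.7 -2.4] w 0.0561
 shift cm [-0.06 -0.21  2.47] turn [ 0.04  0.05 -0.4 ]
```

>>> step_arm --steps '[{"tx":-0.05,"ty":-0.2,"tz":0.2,"ax":0,"ay":0,"az":-0.4,"hand":0.3},{"tx":0,"ty":0,"tz":0.5,"ax":0,"ay":0,"az":0,"hand":0.3},{"tx":0,"ty":0,"tz":0.5,"ax":0,"ay":0,"az":0,"hand":0.3},{"tx":0,"ty":-0.1,"tz":0.5,"ax":0,"ay":0,"az":0,"hand":0.3},{"tx":0,"ty":0,"tz":0,"ax":0,"ay":0,"az":0,"hand":0.3}]'

```text
clock: 12.3
tool_pos: [0.606, 0.0328, 0.3913]
orientation: [3.137, 0.158, 0.001]
ft_force: [0.0, -0.4, -2.2]
grip_width: 0.0563
```

```bash
python3 - <<'E'
from h import *
to(.606,.0314,.381,5.7)
E
```

```text
t 12.3 pos [0.606  0.0328 0.3913] F [ 0.  -0.4 -2.2] w 0.0563
 shift cm [-0.02  0.14  1.03] turn [ 0.05 -0.05  0.06]
```

>>> step_arm --steps '[{"tx":0,"ty":0.13,"tz":0.3,"ax":0,"ay":0,"az":0,"hand":0.3},{"tx":0,"ty":0,"tz":0.3,"ax":0,"ay":0,"az":0,"hand":0.3},{"tx":0,"ty":0,"tz":0.2,"ax":0,"ay":0,"az":0,"hand":0.3},{"tx":0,"ty":0,"tz":0.1,"ax":0,"ay":0,"az":0,"hand":0.3}]'

```text
clock: 12.7
tool_pos: [0.6062, 0.0314, 0.3815]
orientation: [3.137, 0.158, 0.002]
ft_force: [0.4, -0.1, -2.7]
grip_width: 0.0566
```

>>> step_arm --steps '[{"tx":0,"ty":0,"tz":0.15,"ax":0,"ay":0,"az":0,"hand":0.3},{"tx":0,"ty":0,"tz":0.1,"ax":0,"ay":0,"az":0,"hand":0.3}]'

```text
clock: 12.9
tool_pos: [0.6064, 0.0314, 0.3808]
orientation: [3.136, 0.158, 0.003]
ft_force: [-4.2, -0.4, 5.6]
grip_width: 0.056
```

Contact came at 0.3808, against a predicted 0.381. Pressing lightly once more, then releasing.

>>> step_arm --steps '[{"tx":0,"ty":0,"tz":0.1,"ax":0,"ay":0,"az":0,"hand":0.3},{"tx":0,"ty":0,"tz":0,"ax":0,"ay":0,"az":0,"hand":0.75},{"tx":0,"ty":0,"tz":0,"ax":0,"ay":0,"az":0,"hand":1},{"tx":0,"ty":0,"tz":0,"ax":0,"ay":0,"az":0,"hand":1},{"tx":0,"ty":0,"tz":0,"ax":0,"ay":0,"az":0,"hand":1}]'

```text
clock: 13.4
tool_pos: [0.6068, 0.0313, 0.3809]
orientation: [3.136, 0.158, 0.008]
ft_force: [0.1, 0.7, -0.7]
grip_width: 0.0856
```

>>> step_arm --steps '[{"tx":0,"ty":0,"tz":-1,"ax":0,"ay":0,"az":0,"hand":1},{"tx":0,"ty":0,"tz":-3,"ax":0,"ay":0,"az":0,"hand":1},{"tx":0,"ty":0,"tz":-3,"ax":0,"ay":0,"az":0,"hand":1},{"tx":0,"ty":0,"tz":-2,"ax":0,"ay":0,"az":0,"hand":1},{"tx":0,"ty":0,"tz":0,"ax":0,"ay":0,"az":0,"hand":1}]'

```text
clock: 13.9
tool_pos: [0.6062, 0.0314, 0.4748]
orientation: [3.136, 0.158, 0.005]
ft_force: [-0.1, 0.9, 0.1]
grip_width: 0.0853
```

```bash
python3 - <<'E'
from h import *
p,d,C=wrist((.605,.031),.21,.26)
m=(d>0)&(np.hypot(C[...,0]-.605,C[...,1]-.031)<.036)&(abs(C[...,2]-.231)<.006)
q=C[m]; A=np.c_[q[:,:2]-[.605,.031],np.ones(len(q))]
k=q[:,2]>.225; print("rim plane",np.linalg.lstsq(A[k],q[k,2],rcond=None)[0].round(4))
save("w3",p)
p,d,K,T=grab("scene"); cv2.imwrite("pics/s3.png",cv2.resize(p[180:320,230:390],None,fx=4,fy=4,interpolation=cv2.INTER_CUBIC)[...,::-1])
to(.495,-.123,.29,5.7)
E
```

```text
rim (np.float64(0.2295), array([607.1,  30.4]), 29.2, array([606.9,  31. ]), 1744)
rim plane [-0.001   0.0052  0.2282]
t 14.0 pos [0.6057 0.0315 0.4712] F [-0.4 -0.4  0. ] w 0.0852
 shift cm [-12.53  14.25  18.15] turn [0.03 0.11 0.06]
```

View pics/s3.png

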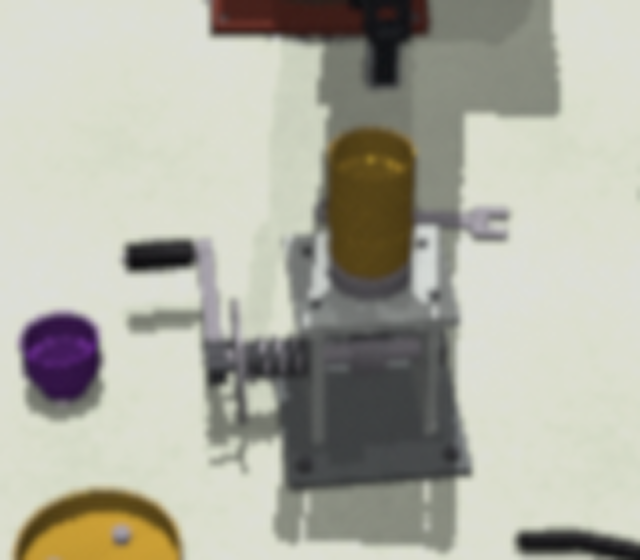

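The stack stands straight at (370,205), and the top rim is level at 0.2295 m (the same ~2 mm low bias as for A; nominal 0.232). On to the lever: the grip at (160,255) is free.

>>> step_arm --steps '[{"tx":-2.5,"ty":2.8,"tz":0,"ax":0,"ay":0,"az":0,"hand":1},{"tx":-3.1,"ty":3.6,"tz":0,"ax":0,"ay":0,"az":0,"hand":1},{"tx":-3.1,"ty":3.6,"tz":1,"ax":0,"ay":0,"az":0,"hand":1},{"tx":-2.6,"ty":3,"tz":3,"ax":0,"ay":0,"az":0,"hand":1},{"tx":-1,"ty":1,"tz":4,"ax":0,"ay":0,"az":0,"hand":1}]'

```text
clock: 14.5
tool_pos: [0.495, -0.122, 0.3869]
orientation: [3.136, 0.168, -0.003]
ft_force: [0.4, -0.8, 0.1]
grip_width: 0.0856
```

```bash
cat >> h.py <<'E'
NC=np.array([.6055,.0312]); YW=5.75; ex=np.array([np.cos(np.radians(YW)),np.sin(np.radians(YW))]); ey=np.array([-ex[1],ex[0]])
SH=NC-.142*ey
def gp(deg):
    t=np.radians(deg); q=SH-.125*np.cos(t)*ex; return q[0],q[1],.058+.125*np.sin(t)
E
python3 - <<'E'
from h import *
x,y,z=gp(0); print(x,y,z); to(x,y,z+.155,YW)
p,d,K,T=grab("wrist"); C=cloud(d,K,T)
n=(C[...,:2]-NC); u=n@ex; v=n@ey
m=(d>0)&(C[...,2]>.045)&(C[...,2]<.09)&(abs(u+.125)<.04)&(v<-.12)&(v>-.165)
print("grip in nest coords u",np.percentile(u[m],[1,50,99]).round(4),"v",np.percentile(v[m],[1,99]).round(4),"ztop",np.percentile(C[...,2][m],98).round(4),m.sum())
E
```

```text
0.49535563996755094 -0.12260903729313899 0.058
t 14.5 pos [ 0.495  -0.122   0.3869] F [ 0.4 -0.8  0.1] w 0.0856
 shift cm [ 0.06  0.04 17.39] turn [0.08 0.13 0.37]
grip in nest coords u [-0.1408 -0.1294 -0.1178] v [-0.1644 -0.1203] ztop 0.0598 1848
```

>>> step_arm --steps '[{"tx":0,"ty":0,"tz":4,"ax":0,"ay":0,"az":0.3,"hand":1},{"tx":0,"ty":0,"tz":4,"ax":0,"ay":0,"az":0,"hand":1},{"tx":0,"ty":0,"tz":1,"ax":0,"ay":0,"az":0,"hand":1},{"tx":0,"ty":0,"tz":0,"ax":0,"ay":0,"az":0,"hand":1},{"tx":0,"ty":0,"tz":0,"ax":0,"ay":0,"az":0,"hand":1}]'

```text
clock: 15.05
tool_pos: [0.4874, -0.1205, 0.2802]
orientation: [-3.128, -0.153, 0.04]
ft_force: [-0.2, -0.1, 0.6]
grip_width: 0.0855
```

```bash
python3 - <<'E'
from h import *
x,y,z=gp(0); to(x,y,z+.155,YW)
p,d,K,T=grab("wrist"); C=cloud(d,K,T)
n=(C[...,:2]-NC); u=n@ex; v=n@ey
m=(d>0)&(C[...,2]>.045)&(C[...,2]<.09)&(abs(u+.125)<.03)&(v<-.12)&(v>-.165)
print("grip in nest coords u",np.percentile(u[m],[1,50,99]).round(4),"v",np.percentile(v[m],[1,99]).round(4),"ztop",np.percentile(C[...,2][m],98).round(4),m.sum())
E
```

```text
t 15.05 pos [ 0.4874 -0.1205  0.2802] F [-0.2 -0.1  0.6] w 0.0855
 shift cm [0.93 0.36 6.69] turn [-0.62  1.42 -0.14]
grip in nest coords u [-0.1336 -0.1225 -0.1104] v [-0.1644 -0.1204] ztop 0.0692 4208
```

>>> step_arm --steps '[{"tx":0.8,"ty":0.3,"tz":1,"ax":-0.6,"ay":1.4,"az":-0.1,"hand":1},{"tx":0,"ty":0,"tz":2,"ax":0,"ay":0,"az":0,"hand":1},{"tx":0,"ty":0,"tz":1,"ax":0,"ay":0,"az":0,"hand":1},{"tx":0,"ty":0,"tz":0,"ax":0,"ay":0,"az":0,"hand":1}]'

```text
clock: 15.5
tool_pos: [0.5008, -0.1236, 0.2482]
orientation: [3.131, 0.159, 0.024]
ft_force: [-0.2, 0.3, -0.3]
grip_width: 0.0851
```

```bash
python3 - <<'E'
from h import *
x,y,z=gp(0); to(x+.0015,y,z+.155,YW)
E
```

```text
t 15.5 pos [ 0.5008 -0.1236  0.2482] F [-0.2  0.3 -0.3] w 0.0851
 shift cm [-0.43 -0.17  3.51] turn [ 0.43 -0.84  0.07]
```

>>> step_arm --steps '[{"tx":-0.4,"ty":-0.15,"tz":1,"ax":0.4,"ay":-0.8,"az":0,"hand":1},{"tx":0,"ty":0,"tz":1.5,"ax":0,"ay":0,"az":0,"hand":1},{"tx":0,"ty":0,"tz":0.7,"ax":0,"ay":0,"az":0,"hand":1},{"tx":0,"ty":0,"tz":0,"ax":0,"ay":0,"az":0,"hand":1}]'

```text
clock: 15.9
tool_pos: [0.4978, -0.1229, 0.2167]
orientation: [3.136, 0.16, 0.005]
ft_force: [0.9, 0.2, -0.2]
grip_width: 0.0854
```

```bash
python3 - <<'E'
from h import *
x,y,z=gp(0); to(x+.0015,y,z+.155,YW)
E
```

```text
t 15.9 pos [ 0.4978 -0.1229  0.2167] F [ 0.9  0.2 -0.2] w 0.0854
 shift cm [-0.09 -0.04  0.37] turn [ 0.12 -0.19  0.08]
```

>>> step_arm --steps '[{"tx":-0.1,"ty":0,"tz":0.3,"ax":0.1,"ay":-0.2,"az":0,"hand":0.5},{"tx":0,"ty":0,"tz":0.1,"ax":0,"ay":0,"az":0,"hand":0.2},{"tx":0,"ty":0,"tz":0,"ax":0,"ay":0,"az":0,"hand":0},{"tx":0,"ty":0,"tz":0,"ax":0,"ay":0,"az":0,"hand":0},{"tx":0,"ty":0,"tz":0,"ax":0,"ay":0,"az":0,"hand":0}]'

```text
clock: 16.4
tool_pos: [0.4971, -0.1231, 0.2127]
orientation: [3.137, 0.16, 0.0]
ft_force: [1.8, 0.6, -0.2]
grip_width: 0.0225
```

>>> step_arm --steps '[{"tx":0,"ty":0,"tz":0,"ax":0,"ay":0,"az":0,"hand":0},{"tx":0,"ty":0,"tz":0,"ax":0,"ay":0,"az":0,"hand":0}]'

```text
clock: 16.6
tool_pos: [0.4971, -0.1231, 0.2128]
orientation: [3.137, 0.16, 0.001]
ft_force: [1.1, -0.6, -1.9]
grip_width: 0.0221
```

```bash
python3 - <<'E'
from h import *
x,y,z=gp(0); to(x,y,z+.155,YW)
a=np.radians(np.arange(0,91,8)); print(np.c_[np.degrees(a[:-1]),12.5*(np.cos(a[:-1])-np.cos(a[1:])),12.5*(np.sin(a[1:])-np.sin(a[:-1]))].round(2))
E
```

```text
t 16.6 pos [ 0.4971 -0.1231  0.2128] F [ 1.1 -0.6 -1.9] w 0.0221
 shift cm [-0.17 -0.06 -0.02] turn [ 0.02 -0.02  0.09]
[[ 0.    0.12  1.74]
 [ 8.    0.36  1.71]
 [16.    0.6   1.64]
 [24.    0.82  1.54]
 [32.    1.03  1.41]
 [40.    1.21  1.25]
 [48.    1.37  1.07]
 [56.    1.51  0.87]
 [64.    1.62  0.65]
 [72.    1.69  0.42]
 [80.    1.73  0.18]]
```

Grip pinched (22 mm) with little side load. Swinging it up along the arc.

>>> step_arm --steps '[{"tx":0.12,"ty":0,"tz":-1.74,"ax":0,"ay":0,"az":0,"hand":0},{"tx":0.36,"ty":0,"tz":-1.71,"ax":0,"ay":0,"az":0,"hand":0},{"tx":0,"ty":0,"tz":0,"ax":0,"ay":0,"az":0,"hand":0}]'

```text
clock: 16.9
tool_pos: [0.5018, -0.1226, 0.2472]
orientation: [3.137, 0.16, 0.0]
ft_force: [0.4, 1.3, -2.4]
grip_width: 0.0223
```

```bash
cat >> h.py <<'E'
C0=np.array([.4971,-.1231])+.125*ex
def arc(nxt):
    "lever angle by TCP, and shift to the angle nxt"
    o=manip.get_obs(); u=(o["tool_pos"][:2]-C0)@ex; h=o["tool_pos"][2]-.213
    print("angle",np.degrees(np.arctan2(h,-u)).round(2),"radius mm",(np.hypot(u,h)*1000).round(1),"v",((o["tool_pos"][:2]-C0)@ey).round(4))
    t=np.radians(nxt); q=C0-.125*np.cos(t)*ex; to(q[0],q[1],.213+.125*np.sin(t),YW)
E
python3 -c "
from h import *
arc(35)"
```

```text
angle 15.86 radius mm 125.0 v 0.0
t 16.9 pos [ 0.5018 -0.1226  0.2472] F [ 0.4  1.3 -2.4] w 0.0223
 shift cm [ 1.79  0.   -3.75] turn [ 0.02 -0.02  0.07]
```

Radius is exactly 125 mm, so the arc matches. Continuing.

>>> step_arm --steps '[{"tx":0.6,"ty":0,"tz":-1.64,"ax":0,"ay":0,"az":0,"hand":0},{"tx":0.82,"ty":0,"tz":-1.54,"ax":0,"ay":0,"az":0,"hand":0},{"tx":1.03,"ty":0,"tz":-1.41,"ax":0,"ay":0,"az":0,"hand":0},{"tx":1.21,"ty":0,"tz":-1.25,"ax":0,"ay":0,"az":0,"hand":0},{"tx":0,"ty":0,"tz":0,"ax":0,"ay":0,"az":0,"hand":0}]'

```text
clock: 17.4
tool_pos: [0.5368, -0.1191, 0.303]
orientation: [3.137, 0.16, -0.016]
ft_force: [-0.4, -0.3, -2.8]
grip_width: 0.0218
```

```bash
python3 -c "
from h import *
arc(70)"
```

```text
angle 46.62 radius mm 123.9 v 0.0
t 17.4 pos [ 0.5368 -0.1191  0.303 ] F [-0.4 -0.3 -2.8] w 0.0218
 shift cm [ 4.21  0.01 -2.78] turn [-0.02  0.58  0.08]
```

>>> step_arm --steps '[{"tx":1.25,"ty":0,"tz":-1.15,"ax":0,"ay":0.3,"az":0,"hand":0},{"tx":1.45,"ty":0,"tz":-0.95,"ax":0,"ay":0.2,"az":0,"hand":0},{"tx":1.5,"ty":0,"tz":-0.7,"ax":0,"ay":0,"az":0,"hand":0},{"tx":0,"ty":0,"tz":0,"ax":0,"ay":0,"az":0,"hand":0}]'

```text
clock: 17.8
tool_pos: [0.5757, -0.1153, 0.328]
orientation: [-3.137, -0.161, 0.027]
ft_force: [-2.5, -0.6, 1.8]
grip_width: 0.0222
```

```bash
python3 -c "
from h import *
arc(90)"
```

```text
angle 68.19 radius mm 123.9 v -0.0001
t 17.8 pos [ 0.5757 -0.1153  0.328 ] F [-2.5 -0.6  1.8] w 0.0222
 shift cm [ 4.58 -0.01 -1.08] turn [-0.09  0.98  0.11]
```

>>> step_arm --steps '[{"tx":1.5,"ty":0,"tz":-0.55,"ax":0,"ay":0.9,"az":0,"hand":0},{"tx":1.5,"ty":0,"tz":-0.3,"ax":0,"ay":0,"az":0,"hand":0},{"tx":0.6,"ty":0,"tz":-0.1,"ax":0,"ay":0,"az":0,"hand":0},{"tx":0,"ty":0,"tz":0,"ax":0,"ay":0,"az":0,"hand":0}]'

```text
clock: 18.2
tool_pos: [0.6093, -0.1119, 0.3371]
orientation: [-3.136, -0.161, 0.014]
ft_force: [-2.8, 1.1, 4.6]
grip_width: 0.0224
```

```bash
python3 -c "
from h import *
arc(90)"
```

```text
angle 84.38 radius mm 124.7 v -0.0001
t 18.2 pos [ 0.6093 -0.1119  0.3371] F [-2.8  1.1  4.6] w 0.0224
 shift cm [ 1.22 -0.01 -0.1 ] turn [-0.11  0.5   0.14]
```

>>> step_arm --steps '[{"tx":0.8,"ty":0,"tz":-0.1,"ax":-0.1,"ay":0.5,"az":0,"hand":0},{"tx":0.3,"ty":0,"tz":0,"ax":0,"ay":0,"az":0,"hand":0},{"tx":0,"ty":0,"tz":0,"ax":0,"ay":0,"az":0,"hand":0}]'

```text
clock: 18.5
tool_pos: [0.619, -0.1107, 0.3379]
orientation: [-3.137, -0.161, 0.002]
ft_force: [-1.7, 1.7, 4.7]
grip_width: 0.0224
```

```bash
cat >> h.py <<'E'
def gang():
    o=manip.get_obs(); R=Ro.from_rotvec(o["orientation"])
    g=o["tool_pos"]+R.apply([0,0,.155]); u=(g[:2]-C0)@ex; print("grasp pt u mm",(u*1000).round(2),"z",g[2].round(4),"angle",np.degrees(np.arctan2(g[2]-.058,-u)).round(2))
E
python3 -c "
from h import *
arc(90);gang()"
```

```text
angle 88.87 radius mm 124.9 v 0.0001
t 18.5 pos [ 0.619  -0.1107  0.3379] F [-1.7  1.7  4.7] w 0.0224
 shift cm [ 0.25  0.01 -0.01] turn [-0.04  0.07  0.14]
grasp pt u mm -2.67 z 0.1829 angle 88.77
```

>>> step_arm --steps '[{"tx":0.2,"ty":0,"tz":0,"ax":0,"ay":0,"az":0,"hand":0},{"tx":0,"ty":0,"tz":0,"ax":0,"ay":0,"az":0,"hand":0},{"tx":0,"ty":0,"tz":0,"ax":0,"ay":0,"az":0,"hand":0}]'

```text
clock: 18.8
tool_pos: [0.6203, -0.1106, 0.3379]
orientation: [-3.137, -0.161, 0.002]
ft_force: [-1.3, 0.8, 3.7]
grip_width: 0.022
```

```bash
python3 - <<'E'
from h import *
gang()
for n in("wrist","scene","top"):
    p,d,K,T=grab(n); C=cloud(d,K,T); save("f_"+n,p)
    u=(C[...,:2]-C0)@ex; v=(C[...,:2]-NC)@ey; z=C[...,2]
    m=(d>0)&(abs(v+.108)<.012)&(abs(u)<.035)&(z>.08)&(z<.178)
    print(n,m.sum())
    if m.sum()<30: continue
    for lo in np.arange(.08,.178,.014):
        k=m&(z>=lo)&(z<lo+.014)
        if k.sum()>3: print("  z%.3f"%(lo+.007),k.sum(),(np.percentile(u[k],[3,50,97])*1000).round(1),"v",np.median(v[k]).round(4))
    s=(d>0)&(np.hypot(*(C[...,:2]-NC).transpose(2,0,1))<.032)&(z>.2)&(z<.27)
    if s.sum()>10: print("  stack top z",np.percentile(z[s],97).round(4),"n",s.sum())
p=cv2.imread("pics/f_wrist.png")
E
```

```text
grasp pt u mm -1.45 z 0.1829 angle 89.34
wrist 1529
  z0.087 469 [-3.3 27.2 30.7] v -0.1043
  z0.101 99 [-5.9  0.4  6.5] v -0.1029
  z0.115 108 [-6.1  0.2  6.4] v -0.1029
  z0.129 128 [-6.2  0.3  6.2] v -0.1029
  z0.143 174 [-6.3 -0.1  6.2] v -0.103
  z0.157 229 [-6.6 -0.5  5.9] v -0.1029
  z0.171 322 [-9.  -0.5  7.5] v -0.1029
scene 144
  z0.087 35 [ 2.4  9.2 30.8] v -0.1077
  z0.101 19 [2.5 5.1 7. ] v -0.1072
  z0.115 15 [2.4 4.9 7. ] v -0.1092
  z0.129 19 [-2.2  4.1  7.1] v -0.1085
  z0.143 18 [-0.5  3.3  9.1] v -0.1068
  z0.157 19 [0.6 3.3 8.1] v -0.1078
  z0.171 19 [1.4 4.3 6.9] v -0.1073
  stack top z 0.247 n 538
top 49
  z0.087 14 [11.3 24.1 27.7] v -0.102
  z0.115 4 [-9.8 -9.2 -8.6] v -0.1096
  z0.129 10 [-10.7  -8.7  -0. ] v -0.1037
  z0.143 6 [-9.6 -9.3 -9.2] v -0.1073
  z0.157 11 [-10.3  -9.3   0.4] v -0.1052
  stack top z 0.2479 n 544
```

View pics/f_wrist.png

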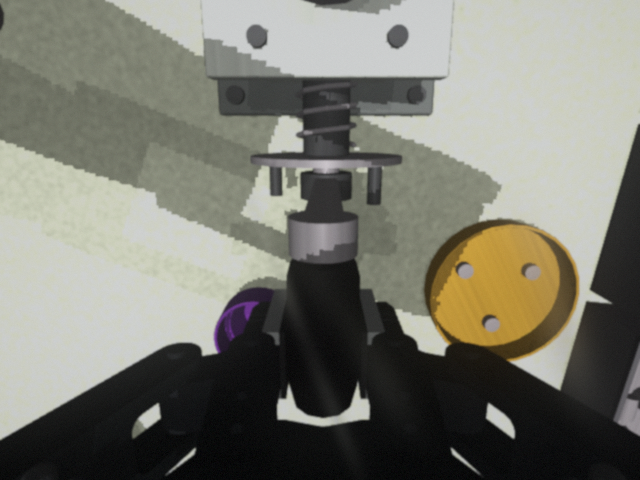

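The bar's slope in the wrist depth gives 89.4°, and the arm's own pose gives 89.3°, so the two agree. A last small nudge of about 1.4 mm.

>>> step_arm --steps '[{"tx":0.2,"ty":0,"tz":0,"ax":0,"ay":0,"az":0,"hand":0},{"tx":0,"ty":0,"tz":0,"ax":0,"ay":0,"az":0,"hand":0},{"tx":0,"ty":0,"tz":0,"ax":0,"ay":0,"az":0,"hand":0}]'

```text
clock: 19.25
tool_pos: [0.6223, -0.1104, 0.3379]
orientation: [-3.137, -0.161, 0.003]
ft_force: [-3.0, 0.0, 5.5]
grip_width: 0.0222
```

```bash
python3 - <<'E'
from h import *
gang()
p,d,K,T=grab("wrist"); C=cloud(d,K,T)
u=(C[...,:2]-C0)@ex; v=(C[...,:2]-NC)@ey; z=C[...,2]
m=(d>0)&(abs(v+.108)<.012)&(abs(u)<.015)&(z>.095)&(z<.16)
Z=np.arange(.095,.16,.007); mid=[np.percentile(u[m&(z>=a)&(z<a+.007)],[3,97]).mean() for a in Z]
print("bar angle",90+np.degrees(np.arctan(np.polyfit(Z,mid,1)[0])).round(2))
o=manip.get_obs(); print(o["ft_force"].round(1),o["joint_vel"].round(4)); gang()
p,d,K,T=grab("scene"); cv2.imwrite("pics/s9.png",cv2.resize(p[150:320,230:400],(680,600),interpolation=cv2.INTER_CUBIC)[...,::-1])
C=cloud(d,K,T); print("stack rim",rim(C,d,NC,.235,.26))
E
```

```text
grasp pt u mm 0.48 z 0.1829 angle 90.22
bar angle 90.55
[-1.8  1.5  4.9] [ 0.0004 -0.0012 -0.0007  0.0013 -0.0019  0.0006]
grasp pt u mm 0.5 z 0.1829 angle 90.23
stack rim (np.float64(0.2482), array([605.8,  33.7]), 31.7, array([606.7,  31.9]), 94)
```

View pics/s9.png

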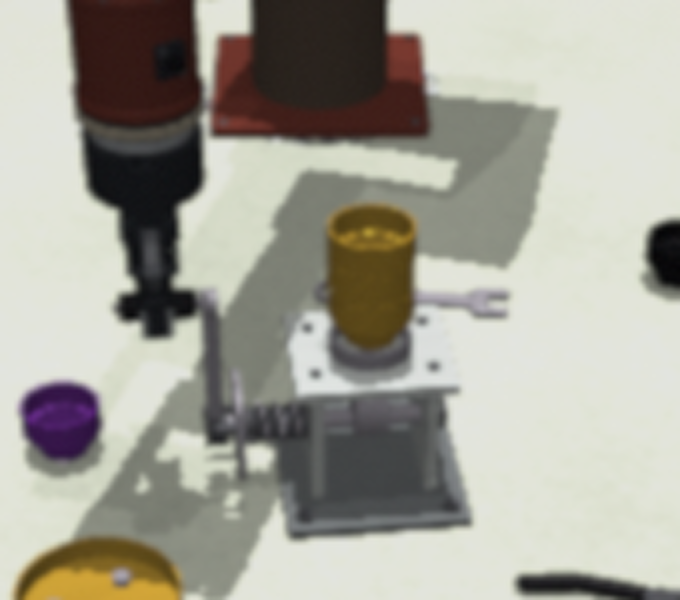

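The lever is upright within about 0.5°, and the raised stack at (370,275) stands straight and is touched only by the nest. The grip is held and nothing is moving, so I'm handing in.

```bash
python3 -c "
from rig import manip
print(manip.hand_in())"
```

```text
the job is handed in; nothing more can be done
None
```

The job is done and handed in at about 19.4 s of the 67 s allowed. Both loose cups are nested in the base cup, and the fingers are holding the lever at full lift.

- **Nesting:** each cup was set down until a light contact of about 5–6 N, at the height I had predicted. The rims then read 0.203 m and 0.2295 m, each about 2 mm below nominal (0.205 and 0.232 m). I took that as camera bias, since the stack looked straight and its rim level.
- **Lever:** my two last angle checks differ slightly: 90.2° from the arm's pose and 90.5° from the lever bar in the wrist camera's depth. Both are within about 0.01 rad of the highest lift. The 14 mm rise is harder to pin down: the raised rim read about 0.247–0.248 m, against a nominal 0.246 m.
- **End state:** the grip was still pinched and the arm at rest, with about 5 N at the wrist. Only the nest carries the stack. I never reached for the bell, the purple and black look-alikes or the other bystanders. I took no full-bench picture at the end, but those in the last views (purple and black cups, pan, spanner) had not visibly moved.

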